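Let the sample case lid down on a finger

TASK

Close the open sample case without letting its lid slam: tip the raised lid forward, catch it on a finger as it starts to fall, and let it down gently on that finger until it is fully shut, then take the hand away. Do not grip the lid, and do not shove or lift the case; the vials inside must stay standing, and the bottle, beaker and pen beside it stay where they are.

Things in the scene. Friction and masses are not known exactly. Their poses are not given: they have to be found in the camera images.
- case: Dark grey-green plastic sample case, 131 x 200 mm, 52 mm high when shut, loose, about 1.5 kg. Origin: centre of its underside; +x points from its front (near the robot) to its hinge side, +y along the hinge, z up. The tray is open-topped, walls 2.5 mm thick, rim 34 mm above the underside, front face at x = -66 mm.
- case_hinge (a point): Middle of the lid's hinge line, 67 mm behind the case's origin and 34 mm above its underside; the line runs along the case's y.
- case_lid (a joint): Lid angle: 0 shut, growing as it opens up and backwards, 1.57 upright, stop at 1.83. The hinge has slight friction: between about 1.1 and 1.65 the lid stays where it is left, and it starts at rest there; tipped below about 1.05 it falls shut by itself in about half a second and slams (the hinge damps it only a little). About 0.5 N at the free edge carries it.
- vial_a: Small capped glass vial, 12 mm across, 34 mm tall, standing loose on the floor of the case, upright in a hole of its dark foam insert, in the hinge-side half (the foam does not hold it firmly: it can be knocked over). Origin: centre of its underside, z along the vial.
- vial_b: Small capped glass vial, 12 mm across, 34 mm tall, standing loose on the floor of the case, upright in a hole of its dark foam insert, in the hinge-side half (the foam does not hold it firmly: it can be knocked over). Origin: centre of its underside, z along the vial.
- vial_c: Small capped glass vial, 12 mm across, 34 mm tall, standing loose on the floor of the case, upright in a hole of its dark foam insert, in the hinge-side half (the foam does not hold it firmly: it can be knocked over). Origin: centre of its underside, z along the vial.
- bottle: White rinse bottle with cap, 58 mm across, 140 mm tall, loose, standing beside the case (its +y side). Origin: centre of its underside. Leave alone.
- beaker: Clear beaker, 51 mm across, 66 mm tall, loose, standing beside the case (its -y side). Origin: centre of its underside. Leave alone.
- pen: Marker pen, 17 mm thick, 124 mm long, loose, lying in front of the bottle on the case's +y side. Origin: centre of its underside, long along its y. Leave alone.
- lid_edge (a point): Middle of the open edge of the lid's front rim, 133 mm from the hinge line. The lid (0.1 kg) is a shallow hollow tray, 200 mm along the hinge, 18 mm thick, walls 2.5 mm, its hollow side towards the robot when raised. A latch tab 28 mm wide here sticks out 4 mm and hangs 8 mm below the rim. The raised edge fits between a gripper's open fingers, one in front and one behind.

How it is judged (in metres and radians):
On the way, in this order (a step that is already met when the one before it is completed fails the run):
1. The falling lid is caught: part-way down (between 0.3 and 0.95 rad) it is borne by the fingers and closes slower than 1 rad/s for 0.2 s (value of joint case_lid between 0.3 and 0.95 rad and contact force between the fingers and case above 0.1 N and velocity of joint case_lid above -1 rad/s), for 0.2 s.
2. The lid is shut (value of joint case_lid below 0.03 rad), for 0.2 s.
At the end, for the whole second after the job is handed in: The lid is shut (below 0.03 rad), the case stands flat within 40 mm of where it was, the three vials stand upright on its floor (within 0.3 rad), and bottle, beaker and pen are within 30 mm of where they were (value of joint case_lid below 0.03 rad and linear speed of case below 0.02 m/s and distance of case from where it was at the start of the episode below 0.04 m and angle between case's own z axis and vertical below 0.05 rad and angle between each of vial_a, vial_b, vial_c's own z axis and vertical below 0.3 rad and z of each of vial_a, vial_b, vial_c in the frame of case below 0.015 m and distance of each of bottle, beaker, pen from where it was at the start of the episode below 0.03 m); the robot touches nothing.
It fails at once if The lid slams: within the last 0.3 rad it closes faster than 1.8 rad/s (value of joint case_lid below 0.3 rad and velocity of joint case_lid below -1.8 rad/s).
It fails at once if The open lid or case is gripped or pressed hard: the fingers bear on it with more than 10 N while the lid is open beyond 0.15 rad (value of joint case_lid above 0.15 rad and contact force between the fingers and case above 10 N).
It fails at once if The case is lifted by more than 15 mm or shoved by more than 40 mm (height (world z) of case above 0.015 m or distance of case from where it was at the start of the episode above 0.04 m).
It fails at once if A vial in the case is knocked over or lifted (angle between any of vial_a, vial_b, vial_c's own z axis and vertical above 0.6 rad or height (world z) of any of vial_a, vial_b, vial_c above 0.03 m).
It fails at once if The bottle, beaker or pen is moved by more than 30 mm (distance of any of bottle, beaker, pen from where it was at the start of the episode above 0.03 m).
It also fails if it takes over 45 s, if anything falls off the work surface, if the arm or the gripper's body presses on something with over 40 N, if the wrist force passes 120 N, or if a joint passes its speed limit or range.

ROBOT

A 6-joint arm with a two-finger parallel gripper is mounted at the origin on a cart in front of the work surface, level with it; the furniture and walls round the work are solid. World frame = base frame: x ahead of the robot, y to its left, z up, the work surface at z = 0. Lengths are in mm, angles in rad, forces in N, time in s.
With the tool pointing down it reaches from about 350 to 850 mm from the base axis. Payload 8.1 kg.
Tool frame: the origin (TCP) lies on the centre line of the jaws, within the pads' length; the fingertips stand robot.tips_ahead ahead of it and the grasp point (between the pads) lies 6 mm ahead of it (robot.tips_ahead is the distance from the TCP to the fingertips, in mm); z points along the fingers, y is the line along which they close (so a half turn about z gives the same grasp; the last joint's range is limited). The gripper opens to 85 mm and grips with 20 to 120 N. Pads are 22 mm wide; open, the fingers measure 114 mm over their backs; the gripper's body (76 mm by 85 mm) begins 54 mm behind the grasp point. The pads swing forward as they close: fully open they stand 13 mm farther back than shut.
Start: joints at [1.04, 0.13, 1.488, -0, 1.523, -0.085], TCP at [258.688, 541.374, 256.292] pointing down, gripper open.
Joint ranges: [-2.96, 2.96], [-0.89, 2.26], [0.02, 2.5], [-1.34, 4.48], [0, 2.73], [-2.66, 2.66]. Speed limits (rad/s): [2.39, 2.39, 2.79, 3.14, 3.14, 3.14].

INTERFACE

Orientations are given as a rotation vector (axis times angle).
In Python, from workcell import telemetry, optics, close_job, cut_out, robot gives the robot as it stands.
- The arm moves only by the tool drive_tool, never from a script. Its argument "steps" is a list of rows, each an object of numbers: "dx", "dy", "dz": the shift along the tool's x, y, z normalised to -1 to 1, where 1 is 75 cm; "spin": the turn about the tool's z normalised to -1 to 1, where 1 is 0.5 rad. A call has 1 to 20 rows; each row is the pose to reach, as a shift and turn from the pose commanded when the call began, along the tool's axes at that moment; what a row does not reach only later rows make up. A row lasts 1/12 s, in which the tool goes at most 41.7 mm and 7.16 degrees, less where a joint would pass 70% of its speed; a pose out of reach is approached as far as the arm can. A call with a number of a shift or a turn outside -1 to 1 is refused whole. A call with a gripper value outside its range is refused whole. "gripper" is the gripper's target within -1 to 1 (fully open at 1, half-way at 0, shut at -1), set as the call begins (left out, the last holds). The fingers move at their own pace and stop on an object; "squeeze" is the grip in N (left out, the last holds). Time passes only in rows, so rows that repeat a pose let the fingers close. It gives the time, the measured TCP pose, the force, the opening and the grip force at its end, in the units of the state.
- telemetry.get_obs(): the state, without advancing time (a new reading comes with each control period).
- optics.grab_frame(name): name is "scene" or "top" or "wrist"; returns a dict with "color" (420x560x3 uint8, red, green, blue), "depth" (420x560 float32, mm along the optical axis (not along the pixel's ray), 0 where there is no reading), "mtx" (3x3 intrinsics, pixels), "T" (4x4, takes a point from camera to world coordinates). Camera axes: x right, y up, looking along -z (the intrinsics and any distortion apply to the point x, -y, -z); pixel columns grow to the right and rows downward; lengths in mm; the calibration is good to about 2 mm. A picture is of the moment at which its call begins.
- close_job(): hands the job in; it is judged then, once.
Trained networks look in a picture, given as the dict that the camera call returned (one of the last four; its "shot" number tells which), for a name from the list of things; names that differ only in an ending like _2 or _b are one class to them, and where a whole thing is asked for, a point or a joint stands for the part that bears it (a point fixed in the world has none). Each returns a list of dicts, best first, with "score" (0 to 1); they miss things now and then, are a little off and sometimes report something else, mostly with a low value. They report only what shows in the picture. A call takes as long as a camera call.
- cut_out(name, picture): "mask" (420x560 bool, what is visible of it) and "extent" ([left, top, right, bottom] in pixels, round what is visible of it).
The state is a dict: "time_s": time; "qpos": joint angles; "joint_velocities": joint speeds; "tau": joint torques, N m; "tool_pos": TCP position; "tcp_rot": TCP orientation; "contact_force": force on the tool from outside, world axes, zero at the start; "moment": the same for the moment, N m; "width": finger opening in mm; "finger_force": force on a finger pad.
Only numpy, scipy, OpenCV 4.12 (cv2) and the standard library are available. Lean on these libraries where they do the work, as an engineer would, in place of code of your own. Each camera call takes 0.05 s, during which the arm holds its last target. There are 200 camera calls.

## Working session

There is one attempt and no reset: what is moved stays moved. The work goes in short steps, Python scripts to look and compute and a tool call to move; the robot and the scene stay as the last step left them, time stands still between calls to the robot, and variables do not carry over. Pictures are saved under pics/ and viewed, at most 10 in all, crops included, and the job is handed in when it is done.

Besides the shell and the picture viewer there is one more tool, called after "Call:" as a command line: name --argument value ..., lists and objects as JSON in quotes. drive_tool: Moves the arm, as the interface text tells. Scaled input: -1 to 1 covers 75 cm each way for a shift and 0.5 rad each way for a turn. Its arguments: {"type":"object","properties":{"steps":{"type":"array","items":{"type":"object","properties":{"dx":{"type":"number"},"dy":{"type":"number"},"dz":{"type":"number"},"spin":{"type":"number"}}}},"gripper":{"type":"number"},"squeeze":{"type":"number"}},"required":["steps"]}

```bash
mkdir -p pics
cat > h.py <<'E'
import numpy as np, cv2
from workcell import telemetry, optics, close_job, cut_out, robot
def pts(p,mask=None):
    d=p["depth"]; v,u=np.nonzero((d>0)&(mask if mask is not None else True))
    z=d[v,u]; K=p["mtx"]; x=(u-K[0,2])/K[0,0]*z; y=(v-K[1,2])/K[1,1]*z
    P=np.c_[x,-y,-z,np.ones(len(z))]@np.array(p["T"]).T
    return P[:,:3]
E
python3 - <<'E'
from h import *
np.set_printoptions(precision=1,suppress=True)
o=telemetry.get_obs(); print(o, robot.tips_ahead)
ims=[]
for c in ["scene","top"]:
    p=optics.grab_frame(c); ims.append(p["color"]); print(c,np.array(p["T"])[:3].round(2).tolist(), p["mtx"][0][0])
    for n in ["case","case_lid","lid_edge","vial_a","bottle","beaker","pen"]:
        for r in cut_out(n,p)[:3]:
            P=pts(p,r["mask"]); 
            if len(P): print(n,round(r["score"],2),r["extent"],"med",np.median(P,0),"p2",np.percentile(P,2,0),"p98",np.percentile(P,98,0))
    cv2.imwrite(f"pics/{c}.png",p["color"][:,:,::-1])
E
```

```text
{'time_s': 0.0, 'qpos': array([ 1. ,  0.1,  1.5,  0. ,  1.5, -0.1]), 'joint_velocities': array([-0., -0., -0.,  0., -0.,  0.]), 'tau': array([ -0. , -56.9, -50.1,  -0. ,   0. ,  -0. ]), 'tool_pos': array([258.4, 540.9, 255.2]), 'tcp_rot': array([-0.7, -3.1,  0. ]), 'contact_force': array([-0.9, -0.6, -0. ]), 'moment': array([-0., -0.,  0.]), 'finger_force': 0.0, 'width': 85.27514790278819} 25.0
scene [[0.82, 0.42, -0.38, 136.63], [-0.57, 0.59, -0.57, -568.14], [-0.01, 0.69, 0.72, 819.82]] 540.8625782642738
case 0.79 [246.0, 105.7, 359.6, 249.6] med [636.3  39.7  24.5] p2 [521.2 -56.4   5.6] p98 [685.  151.1 169.2]
case 0.6 [227.3, 101.0, 257.8, 157.0] med [586.1 247.4  74.7] p2 [566.8 233.6   3.9] p98 [618.4 277.1 140.7]
case_lid 0.68 [299.2, 104.3, 359.7, 213.4] med [669.1  38.1  98.5] p2 [643.7 -57.3  37.7] p98 [687.9 140.8 171. ]
case_lid 0.53 [293.5, 173.5, 300.8, 184.0] med [627.   90.5  34.1] p2 [623.9  85.7  24.5] p98 [632.1  97.1  38.9]
lid_edge 0.89 [303.7, 103.4, 362.1, 212.7] med [668.8  36.5  99.9] p2 [643.6 -57.4  38.5] p98 [686.8 140.5 171. ]
lid_edge 0.25 [246.2, 103.6
[... 853 characters left out ...]
 138.6 173.3]
case_lid 0.34 [180.9, 159.7, 207.2, 183.9] med [587.4 254.8  96.4] p2 [565.6 234.3  10.6] p98 [618.  283.2 142.2]
lid_edge 0.56 [245.1, 126.4, 332.1, 153.7] med [662.9  42.7 165.7] p2 [642.7 -53.5  38.3] p98 [684.1 139.  173.4]
lid_edge 0.41 [339.4, 231.2, 362.8, 251.8] med [ 438.6 -121.    12.2] p2 [ 416.  -137.5   -0.4] p98 [463.  -90.6  68.4]
bottle 0.67 [182.4, 159.3, 208.9, 182.6] med [586.8 254.3  97.9] p2 [565.8 234.2  11.5] p98 [614.3 282.6 142.3]
beaker 0.89 [337.0, 231.4, 362.9, 251.6] med [ 440.6 -121.2    9. ] p2 [ 417.3 -138.8   -0.3] p98 [463.9 -90.6  68.1]
pen 0.63 [165.0, 194.3, 208.3, 225.1] med [509.6 286.7  15.5] p2 [478.5 233.4   5.1] p98 [538.8 334.3  20.9]
```

View pics/scene.png

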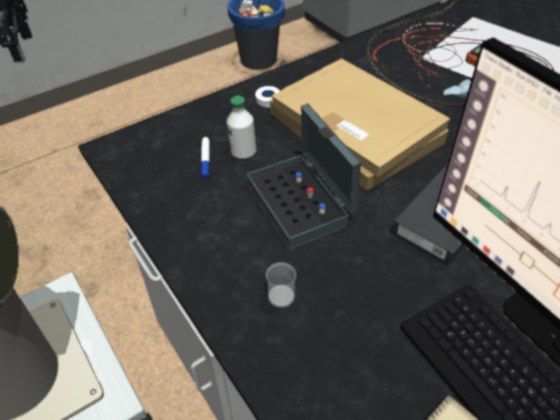

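View pics/top.png

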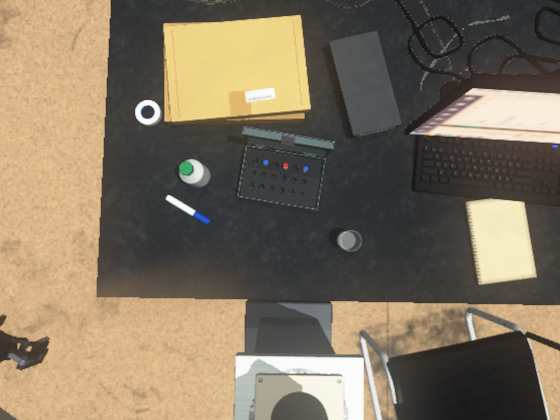

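Run:
```python
from h import *
np.set_printoptions(precision=1,suppress=True)
for c in ["top","scene"]:
    p=optics.grab_frame(c); P=pts(p); 
    B=P[(P[:,0]>480)&(P[:,0]<760)&(P[:,1]>-90)&(P[:,1]<190)]
    rim=B[(B[:,2]>28)&(B[:,2]<39)]; top=B[B[:,2]>150]
    print(c)
    for n,q in (("rim",rim),("lidtop",top)):
        r=cv2.minAreaRect(q[:,:2].astype(np.float32)); print(n,len(q),r,"z",np.percentile(q[:,2],[5,50,98]))
    for lo in range(40,180,10):
        s=B[(B[:,2]>lo)&(B[:,2]<lo+10)]
        if len(s)>5:
            l=np.polyfit(s[:,1],s[:,0],1); print(lo,len(s),"x@y=45",np.polyval(l,45).round(1),"slope",l[0].round(3),np.percentile(s[:,1],[2,98]), np.percentile(s[:,0],[5,95]))
    # front edge of the lid top
    if len(top): 
        for y in range(-45,145,20):
            t=top[abs(top[:,1]-y)<4]; 
            if len(t): print(y,t[:,0].min().round(1),t[:,0].max().round(1),t[:,2].max().round(1))
```

```text
top
rim 591 ((623.4764404296875, 59.72447967529297), (243.05477905273438, 229.21337890625), 7.267472267150879) z [29.4 35.3 38.9]
lidtop 803 ((657.0582885742188, 43.22209930419922), (199.0783233642578, 27.781795501708984), 82.38471221923828) z [165.7 168.7 173.8]
40 604 x@y=45 692.8 slope 0.215 [-49.7 162.9] [651.6 747.1]
50 155 x@y=45 713.1 slope 0.167 [-53.8 183.8] [661.1 752.4]
60 213 x@y=45 721.6 slope 0.16 [-49.2 187.4] [662.5 757.8]
70 618 x@y=45 742.0 slope 0.043 [-10.9 185.7] [684.  758.8]
100 7 x@y=45 661.5 slope 0.142 [-54.  140.6] [646.8 678.5]
160 579 x@y=45 660.8 slope 0.146 [-52.1 137.3] [644.3 677.3]
170 220 x@y=45 657.6 slope 0.133 [-46.4 125.3] [644.1 673.4]
-45 638.5 656.4 171.4
-25 641.9 661.5 172.6
-5 644.3 661.6 173.7
15 648.1 666.7 171.9
35 642.1 667.3 174.6
55 645.1 671.1 175.4
75 657.1 673.6 171.4
95 658.8 676.5 172.3
115 662.3 681.1 171.7
135 664.8 682.6 172.0
scene
rim 985 ((645.0822143554688, 44.6199951171875), (204.30039978027344, 238.39166259765625), 81.32199096679688) z [28.5 33.5 38.8]
lidtop 778 ((658.2192993164062, 42.96804428100586), (204.04104614257
[... 424 characters left out ...]
]
100 225 x@y=45 670.4 slope 0.152 [-57.4 140.9] [646.4 684.5]
110 214 x@y=45 670.1 slope 0.142 [-57.  141.2] [649.7 684.2]
120 228 x@y=45 669.6 slope 0.147 [-57.5 140.8] [648.7 683.6]
130 193 x@y=45 668.6 slope 0.147 [-57.5 140.3] [645.5 683.5]
140 68 x@y=45 663.5 slope 0.138 [-57.8 142.7] [641.6 680.9]
150 44 x@y=45 660.0 slope 0.121 [-57.9 142.8] [640.5 674. ]
160 625 x@y=45 662.1 slope 0.147 [-56.5 137.8] [643.7 677.7]
170 109 x@y=45 655.8 slope 0.13 [-33.5 100.5] [645.5 665. ]
-45 640.6 658.6 169.2
-25 642.3 661.2 170.7
-5 646.1 664.7 170.4
15 648.3 669.5 169.6
35 642.1 668.9 175.0
55 645.5 672.7 173.9
75 659.3 676.8 170.7
95 660.7 677.2 170.8
115 663.8 681.8 169.8
135 666.0 685.5 170.6
```

The scene view shows the raised lid at about px (300–360, 104–213), with vials at about (298,177), (310,193) and (322,209). The beaker is at (280,286) on the −y side, and the bottle and pen are on the +y side. The case yaw is about −0.146 rad and the lid is at about 1.52 rad.

Plan: straddle the lid's −y end diagonally, with the rear finger overlapping its corner by about 10 mm. The rear finger tips the lid and the front finger catches it. I then slide sideways so the rear finger clears the lid end, and lower the lid on the front finger.

```bash
cat >> h.py <<'E'
from scipy.spatial.transform import Rotation as Ro
YAW=-0.146; ex=np.array([np.cos(YAW),np.sin(YAW),0]); ey=np.array([-np.sin(YAW),np.cos(YAW),0]); O=np.array([591.2,52.7,0])
def w(x,y,z): return O+x*ex+y*ey+np.array([0,0,z])
def c(P): d=np.asarray(P)-O; return np.array([d@ex,d@ey,d[2]])
def R(): return Ro.from_rotvec(telemetry.get_obs()["tcp_rot"]).as_matrix()
def mv(d): return (R().T@np.asarray(d)/750).round(4)   # world shift -> tool units
E
python3 - <<'E'
from h import *
o=telemetry.get_obs(); r=R(); ang=np.degrees(np.arctan2(r[1,1],r[0,1])); print("tool y angle",ang, r.round(3).tolist())
t=w(67.5,-68.4,256); print(t, mv(t-o["tool_pos"]), "spin total",-np.radians(121.6-ang)/.5)
E
```

```text
tool y angle 64.459460653758 [[-0.902, 0.431, -0.0], [0.431, 0.902, 0.0], [0.0, -0.0, -1.0]]
[648.03090257 -24.79231261 256.        ] [-7.939e-01 -4.573e-01  4.000e-04] spin total -1.994581095914582
```

Call:
drive_tool --steps '[{"dx": -0.794, "dy": -0.457, "spin": -1}, {"dx": -0.794, "dy": -0.457, "spin": -1}, {"dx": -0.794, "dy": -0.457, "spin": -1}, {"dx": -0.794, "dy": -0.457, "spin": -1}, {"dx": -0.794, "dy": -0.457, "spin": -1}, {"dx": -0.794, "dy": -0.457, "spin": -1}, {"dx": -0.794, "dy": -0.457, "spin": -1}, {"dx": -0.794, "dy": -0.457, "spin": -1}, {"dx": -0.794, "dy": -0.457, "spin": -1}, {"dx": -0.794, "dy": -0.457, "spin": -1}, {"dx": -0.794, "dy": -0.457, "spin": -1}, {"dx": -0.794, "dy": -0.457, "spin": -1}, {"dx": -0.794, "dy": -0.457, "spin": -1}, {"dx": -0.794, "dy": -0.457, "spin": -1}, {"dx": -0.794, "dy": -0.457, "spin": -1}, {"dx": -0.794, "dy": -0.457, "spin": -1}, {"dx": -0.794, "dy": -0.457, "spin": -1}, {"dx": -0.794, "dy": -0.457, "spin": -1}, {"dx": -0.794, "dy": -0.457, "spin": -1}, {"dx": -0.794, "dy": -0.457, "spin": -1}]' --gripper 0.76

```text
invalid input
```

Call:
drive_tool --steps '[{"spin": -0.99}, {"spin": -0.99}, {"spin": -0.99}, {"spin": -0.99}, {"spin": -0.99}, {"spin": -0.99}]'

```text
invalid input
```

```bash
cat > look.py <<'E'
from h import *
import sys
np.set_printoptions(precision=1,suppress=True)
n=sys.argv[1]
o=telemetry.get_obs(); r=R(); print("t",o["time_s"],"tool",o["tool_pos"],"case frame",c(o["tool_pos"]),"ang",np.degrees(np.arctan2(r[1,1],r[0,1])),"w",o["width"],"F",o["contact_force"])
for cam in ["scene","top"]:
    p=optics.grab_frame(cam); P=pts(p); D=P-O; C=np.c_[D@ex,D@ey,P[:,2]]
    b=C[(abs(C[:,0])<140)&(C[:,1]>-20)&(C[:,1]<98)&(C[:,2]>40)&(C[:,2]<185)]
    # lid inner/outer points: x,z at 2 strips
    for y0 in (25,75):
        s=b[abs(b[:,1]-y0)<20]
        if len(s): i=s[:,2]>s[:,2].max()-4; print(cam,"y",y0,"lid top z",s[:,2].max(),"x",np.percentile(s[i,0],[2,98]),"min x above40",np.percentile(s[:,0],2))
    tip=C[(abs(C[:,0]-c(o["tool_pos"])[0])<70)&(abs(C[:,1]-c(o["tool_pos"])[1])<70)&(C[:,2]>o["tool_pos"][2]-45)&(C[:,2]<o["tool_pos"][2]+20)]
    if len(tip): print(cam,"near tool z min",np.percentile(tip[:,2],[0,1,5]),len(tip))
    col=p["color"][:,:,::-1]
    q=col[60:290,200:420] if cam=="scene" else col[90:260,220:400]
    cv2.imwrite(f"pics/{n}_{cam}.png",cv2.resize(q,None,fx=2.5,fy=2.5,interpolation=cv2.INTER_CUBIC))
E
python3 look.py a
python3 - <<'E'
from h import *
p=optics.grab_frame("wrist"); cv2.imwrite("pics/a_wrist.png",p["color"][:,:,::-1])
E
```

```text
t 0.9 tool [258.7 541.4 256.3] case frame [-400.1  435.1  256.3] ang 64.459460653758 w 85.07670522720443 F [-0.2 -0.1  0.3]
scene y 25 lid top z 174.49355287424703 x [54.5 76.5] min x above40 60.83422251046731
scene y 75 lid top z 170.63939852942087 x [63.3 79.8] min x above40 64.00995957006579
scene near tool z min [244.  244.8 246.8] 329
top y 25 lid top z 175.44884398960664 x [53.2 71.7] min x above40 54.993392382859184
top y 75 lid top z 172.85849981031242 x [61.7 78.2] min x above40 62.107552695742406
top near tool z min [244.3 244.6 246.8] 132
```

Call:
drive_tool --steps '[{"dx": 0.0, "dy": 0.0, "dz": 0.0, "spin": -0.9}, {"dx": 0.0, "dy": 0.0, "dz": 0.0, "spin": -0.9}, {"dx": 0.0, "dy": 0.0, "dz": 0.0, "spin": -0.99}, {"dx": 0.0, "dy": 0.0, "dz": 0.0, "spin": -0.99}, {"dx": 0.0, "dy": 0.0, "dz": 0.0, "spin": -0.99}]' --gripper 0.76 --squeeze 20

```text
time_s: 1.47
tool_pos: [258.7, 541.4, 256.3]
tcp_rot: [0.086, -3.14, 0.0]
contact_force: [0.1, 0.5, 0.4]
width: 75.1
finger_force: 0.0
```

Call:
drive_tool --steps '[{"dx": -0.477, "dy": -0.782, "dz": 0.0, "spin": -0.995}, {"dx": -0.477, "dy": -0.782, "dz": 0.0, "spin": -0.995}, {"dx": -0.477, "dy": -0.782, "dz": 0.0, "spin": -0.995}, {"dx": -0.477, "dy": -0.782, "dz": 0.0, "spin": -0.995}, {"dx": -0.477, "dy": -0.782, "dz": 0.0, "spin": -0.995}, {"dx": -0.477, "dy": -0.782, "dz": 0.0, "spin": -0.995}, {"dx": -0.477, "dy": -0.782, "dz": 0.0, "spin": -0.995}, {"dx": -0.477, "dy": -0.782, "dz": 0.0, "spin": -0.995}, {"dx": -0.477, "dy": -0.782, "dz": 0.0, "spin": -0.995}, {"dx": -0.477, "dy": -0.782, "dz": 0.0, "spin": -0.995}, {"dx": -0.477, "dy": -0.782, "dz": 0.0, "spin": -0.995}, {"dx": -0.477, "dy": -0.782, "dz": 0.0, "spin": -0.995}, {"dx": -0.477, "dy": -0.782, "dz": 0.0, "spin": -0.995}, {"dx": -0.477, "dy": -0.782, "dz": 0.0, "spin": -0.995}, {"dx": -0.477, "dy": -0.782, "dz": 0.0, "spin": -0.995}, {"dx": -0.477, "dy": -0.782, "dz": 0.0, "spin": -0.995}, {"dx": -0.477, "dy": -0.782, "dz": 0.0, "spin": -0.995}, {"dx": -0.477, "dy": -0.782, "dz": 0.0, "spin": -0.995}, {"dx": -0.477, "dy": -0.782, "dz": 0.0, "spin": -0.995}, {"dx": -0.477, "dy": -0.782, "dz": 0.0, "spin": -0.995}]'

```text
time_s: 3.13
tool_pos: [644.6, -26.6, 256.0]
tcp_rot: [0.843, -3.026, -0.001]
contact_force: [0.1, -0.1, -0.4]
width: 75.1
finger_force: 0.0
```

```bash
python3 look.py a
python3 - <<'E'
from h import *
p=optics.grab_frame("wrist"); cv2.imwrite("pics/a_wrist.png",p["color"][:,:,::-1])
E
```

```text
t 3.1333 tool [644.6 -26.6 256. ] case frame [ 64.4 -70.7 256. ] ang 121.14863271648093 w 75.07492134266805 F [ 0.1 -0.1 -0.4]
scene y 25 lid top z 173.64521661443735 x [55.  76.8] min x above40 59.22946644264521
scene y 75 lid top z 171.7116352011683 x [61.8 79.4] min x above40 64.32951983073212
scene near tool z min [240.1 242.1 245.1] 314
top y 25 lid top z 176.5486643339692 x [53.6 70.5] min x above40 53.90371915913277
top y 75 lid top z 172.6002236326068 x [61.9 77.8] min x above40 61.86063252378933
```

View pics/a_wrist.png

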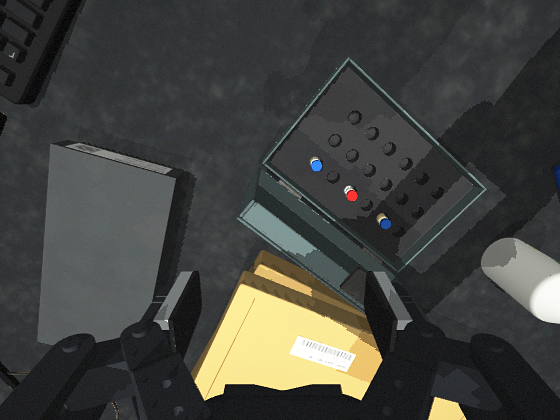

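The wrist view shows the lid's top edge running from about (240,215) to (365,300). The rear finger (left, 180,300) is off its −y end and the front finger (right, 385,305) is on the front side, as planned. I'll descend to just above the edge and check.

Call:
drive_tool --steps '[{"dx": 0.0, "dy": 0.0, "dz": 0.03, "spin": 0.0}, {"dx": 0.0, "dy": 0.0, "dz": 0.06, "spin": 0.0}, {"dx": 0.0, "dy": 0.0, "dz": 0.088, "spin": 0.0}, {"dx": 0.0, "dy": 0.0, "dz": 0.088, "spin": 0.0}, {"dx": 0.0, "dy": 0.0, "dz": 0.088, "spin": 0.0}, {"dx": 0.0, "dy": 0.0, "dz": 0.088, "spin": 0.0}]'

```text
time_s: 3.78
tool_pos: [645.3, -26.2, 192.0]
tcp_rot: [-0.849, 3.023, -0.001]
contact_force: [1.0, -0.1, 0.8]
width: 75.0
finger_force: 0.0
```

```bash
python3 look.py b
python3 - <<'E'
from h import *
np.set_printoptions(precision=1,suppress=True)
print("1 case-x, 1 case-y in tool units/mm", mv(ex*10), mv(ey*10))
t=c(telemetry.get_obs()["tool_pos"])
# both fingers near tip in case frame, per side, from scene+top+wrist
for cam in ["scene","top","wrist"]:
    p=optics.grab_frame(cam); D=pts(p)-O; C=np.c_[D@ex,D@ey,D[:,2]]-t
    b=C[(np.hypot(C[:,0],C[:,1])<75)&(C[:,2]>-16)&(C[:,2]<12)]
    for n,s in (("front",b[b[:,1]>0]),("rear",b[b[:,1]<0])):
        if len(s)>5: print(cam,n,len(s),"x",np.percentile(s[:,0],[2,98]),"y",np.percentile(s[:,1],[2,98]),"z",np.percentile(s[:,2],[1,99]))
E
```

```text
t 3.7833 tool [645.3 -26.2 192. ] case frame [ 65.  -70.2 192. ] ang 121.35855263736062 w 75.04171529157553 F [ 1.  -0.1  0.8]
scene y 25 lid top z 171.74972963518894 x [53.4 77.8] min x above40 69.521006091941
scene y 75 lid top z 170.83197404866496 x [62.7 77.4] min x above40 64.24674860817264
scene near tool z min [147.2 148.7 156.7] 679
top y 25 lid top z 175.84572625893327 x [55.7 76.7] min x above40 54.011733543295975
top y 75 lid top z 172.47299616023133 x [62.3 78.1] min x above40 62.009712091037294
top near tool z min [163.3 165.3 166.1] 82
1 case-x, 1 case-y in tool units/mm [-0. -0.  0.] [-0.  0.  0.]
scene front 106 x [-35.9 -13.6] y [20.3 34.5] z [-15.3  11.7]
scene rear 92 x [17.6 37.2] y [-45.4 -37. ] z [-12.6  11.6]
wrist front 1848 x [-37.8 -16.5] y [20.8 34.2] z [-15.   11.8]
wrist rear 1838 x [15.4 31.6] y [-44.7 -23.8] z [-15.2  11.8]
```

View pics/b_scene.png

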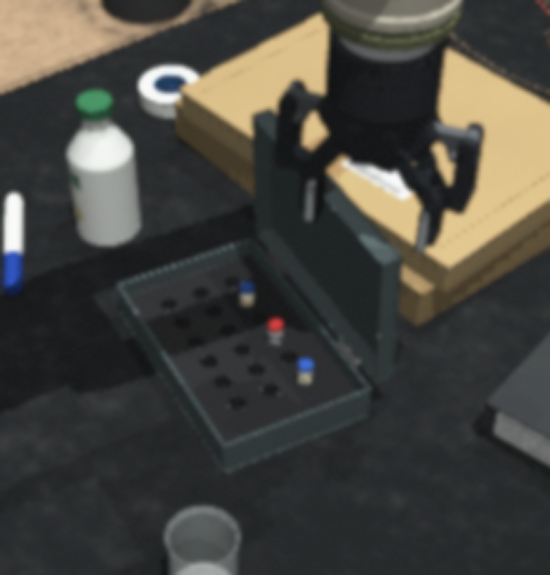

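The scene crop shows the front finger (310,200) in front of the lid and the rear finger (428,235) behind its −y corner. Tips are about 15 mm below the TCP. Descending to straddle the edge.

Call:
drive_tool --steps '[{"dx": 0.0, "dy": 0.0, "dz": 0.01, "spin": 0.0}, {"dx": 0.0, "dy": 0.0, "dz": 0.02, "spin": 0.0}, {"dx": 0.0, "dy": 0.0, "dz": 0.029, "spin": 0.0}, {"dx": 0.0, "dy": 0.0, "dz": 0.029, "spin": 0.0}, {"dx": 0.0, "dy": 0.0, "dz": 0.029, "spin": 0.0}]'

```text
time_s: 4.45
tool_pos: [644.0, -26.8, 167.1]
tcp_rot: [0.847, -3.023, -0.001]
contact_force: [-0.3, 0.5, -0.4]
width: 75.2
finger_force: 0.0
```

```bash
python3 look.py c; python3 -c "
from h import *
print(mv(-10*ex)*1,R().round(3).tolist())"
```

```text
t 4.45 tool [644.  -26.8 167.1] case frame [ 63.8 -71.  167.1] ang 121.31920815664935 w 75.18598511440942 F [-0.3  0.5 -0.4]
scene y 25 lid top z 172.70893759727392 x [60.5 77.4] min x above40 64.09568368045183
scene y 75 lid top z 170.60514512303143 x [62.4 80.3] min x above40 63.94735508283767
scene near tool z min [122.2 123.  125.8] 872
top y 25 lid top z 174.65320692323485 x [53.9 75. ] min x above40 53.90944408503887
top y 75 lid top z 172.5538106943917 x [61.4 78.1] min x above40 62.07698566369706
top near tool z min [164.9 165.1 167.1] 76
[0.0103 0.0085 0.    ] [[-0.854, -0.52, -0.0], [-0.52, 0.854, 0.0], [0.0, 0.0, -1.0]]
```

Call:
drive_tool --steps '[{"dx": 0.0041, "dy": 0.0034, "dz": 0.0, "spin": 0.0}, {"dx": 0.0082, "dy": 0.0068, "dz": 0.0, "spin": 0.0}, {"dx": 0.0124, "dy": 0.0102, "dz": 0.001, "spin": 0.0}, {"dx": 0.0165, "dy": 0.0136, "dz": 0.002, "spin": 0.0}, {"dx": 0.0206, "dy": 0.017, "dz": 0.003, "spin": 0.0}, {"dx": 0.0247, "dy": 0.0204, "dz": 0.004, "spin": 0.0}, {"dx": 0.0288, "dy": 0.0238, "dz": 0.005, "spin": 0.0}, {"dx": 0.033, "dy": 0.0272, "dz": 0.0055, "spin": 0.0}, {"dx": 0.0371, "dy": 0.0306, "dz": 0.008, "spin": 0.0}, {"dx": 0.0412, "dy": 0.034, "dz": 0.01, "spin": 0.0}, {"dx": 0.0453, "dy": 0.0374, "dz": 0.012, "spin": 0.0}, {"dx": 0.0494, "dy": 0.0408, "dz": 0.0147, "spin": 0.0}, {"dx": 0.0536, "dy": 0.0442, "dz": 0.018, "spin": 0.0}, {"dx": 0.0577, "dy": 0.0476, "dz": 0.021, "spin": 0.0}, {"dx": 0.0608, "dy": 0.0502, "dz": 0.025, "spin": 0.0}, {"dx": 0.0639, "dy": 0.0527, "dz": 0.028, "spin": 0.0}, {"dx": 0.0639, "dy": 0.0527, "dz": 0.028, "spin": 0.0}]'

```text
time_s: 5.97
tool_pos: [582.4, -17.8, 146.7]
tcp_rot: [0.848, -3.024, -0.001]
contact_force: [-0.2, -0.7, 0.6]
width: 74.8
finger_force: 0.0
```

```bash
cat > lid.py <<'E'
from h import *
np.set_printoptions(precision=1,suppress=True)
o=telemetry.get_obs(); t=c(o["tool_pos"]); print("t",o["time_s"],"tool case",t,"F",o["contact_force"],"fin",o["finger_force"])
tx=t[0]; print("front-finger theta",np.arccos(np.clip((82.7-tx)/133,-1,1)))
# lid's outer face: fit plane in x,z over y 30..95 from the top camera
for cam in ("top","scene"):
    p=optics.grab_frame(cam); D=pts(p)-O; C=np.c_[D@ex,D@ey,D[:,2]]
    s=C[(C[:,1]>30)&(C[:,1]<95)&(C[:,2]>56 if False else C[:,2]>46)&(C[:,0]>-80)&(C[:,0]<84)&(C[:,2]<190)]
    if len(s)<30: print(cam,"few",len(s)); continue
    # upper envelope per x bin
    xs=np.arange(-75,85,8); e=[(x,np.percentile(s[abs(s[:,0]-x)<4][:,2],80)) for x in xs if (abs(s[:,0]-x)<4).sum()>8]
    e=np.array(e); k=np.polyfit(e[1:-1,0],e[1:-1,1],1) if len(e)>3 else [0,0]
    print(cam,"theta from slope",np.arctan(-k[0]),"x min/max",np.percentile(s[:,0],[1,99]),"z max",np.percentile(s[:,2],99.5),"max-z front",e[:4].tolist())
E
python3 lid.py; python3 look.py d
```

```text
t 5.9667 tool case [  1.6 -71.  146.7] F [-0.2 -0.7  0.6] fin 0.0
front-finger theta 0.9146150611134776
top theta from slope 0.9473790072609093 x min/max [-3.6 79.4] z max 157.13283186944363 max-z front [[-3.0, 149.9719087203419], [5.0, 154.8838693707059], [13.0, 154.81028637099828], [21.0, 142.12824473320296]]
scene theta from slope 0.0 x min/max [-5.  79.7] z max 155.58840723467046 max-z front [[-3.0, 148.4467134191575], [5.0, 153.2566980968797], [13.0, 154.2701003422534]]
t 6.0667 tool [583.2 -17.9 147.4] case frame [  2.4 -71.1 147.4] ang 121.32227584182651 w 75.08022969936644 F [ 0.6 -0.7  0.7]
scene y 25 lid top z 155.55590445258588 x [-3.4  7. ] min x above40 -3.4331180155190673
scene y 75 lid top z 154.02086687492533 x [0.3 8.6] min x above40 -6.959049432923137
scene near tool z min [102.4 104.2 112. ] 903
top y 25 lid top z 155.076969972288 x [-3.3  4.3] min x above40 -13.931001498118793
top y 75 lid top z 156.12784221206914 x [-0.4  4.1] min x above40 -9.333438502953936
top near tool z min [103.2 103.6 107.3] 142
```

View pics/d_scene.png

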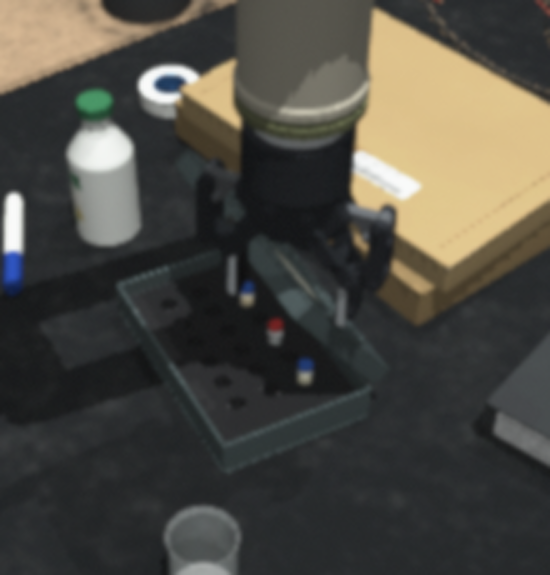

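The crop shows the lid tipped onto the front finger (232,275), with the rear finger (342,308) behind it. Vials are upright. Next I slide the hand −y to clear the rear finger and lower the lid on the front finger.

Call:
drive_tool --steps '[{"dx": 0.0072, "dy": -0.0045, "dz": 0.0067, "spin": 0.0}, {"dx": 0.0143, "dy": -0.009, "dz": 0.0107, "spin": 0.0}, {"dx": 0.0217, "dy": -0.0115, "dz": 0.0133, "spin": 0.0}, {"dx": 0.0248, "dy": -0.009, "dz": 0.0173, "spin": 0.0}, {"dx": 0.0278, "dy": -0.0065, "dz": 0.0213, "spin": 0.0}, {"dx": 0.0309, "dy": -0.0039, "dz": 0.0253, "spin": 0.0}, {"dx": 0.034, "dy": -0.0014, "dz": 0.03, "spin": 0.0}, {"dx": 0.0371, "dy": 0.0012, "dz": 0.0347, "spin": 0.0}, {"dx": 0.0402, "dy": 0.0038, "dz": 0.0393, "spin": 0.0}, {"dx": 0.0433, "dy": 0.0063, "dz": 0.0447, "spin": 0.0}, {"dx": 0.0464, "dy": 0.0089, "dz": 0.0513, "spin": 0.0}, {"dx": 0.0495, "dy": 0.0114, "dz": 0.0573, "spin": 0.0}, {"dx": 0.0515, "dy": 0.0131, "dz": 0.062, "spin": 0.0}, {"dx": 0.0536, "dy": 0.0148, "dz": 0.0673, "spin": 0.0}, {"dx": 0.0536, "dy": 0.0148, "dz": 0.0673, "spin": 0.0}]'

```text
time_s: 7.42
tool_pos: [542.2, -29.2, 95.9]
tcp_rot: [0.848, -3.023, -0.001]
contact_force: [-0.3, -0.0, -0.4]
width: 75.2
finger_force: 0.2
```

```bash
python3 lid.py; python3 look.py e
```

```text
t 7.4167 tool case [-36.5 -88.2  95.9] F [-0.3 -0.  -0.4] fin 0.23150050663389266
front-finger theta 0.4592908252070358
top theta from slope 0.4320357012848143 x min/max [-50.8  70.8] z max 108.46032624209691 max-z front [[-51.0, 102.19962261282873], [-43.0, 107.7824032258026], [-35.0, 104.81120873689977], [-27.0, 101.20364809239913]]
scene theta from slope 0.40755028467837223 x min/max [-49.8   7. ] z max 108.45626766345875 max-z front [[-51.0, 99.19978193133727], [-43.0, 107.12851573258897], [-35.0, 105.43177100393962], [-27.0, 101.57291876402189]]
t 7.5167 tool [543.  -29.3  96.8] case frame [-35.8 -88.2  96.8] ang 121.32431681569905 w 75.09088907646412 F [-1.6  0.3  0.8]
scene y 25 lid top z 108.19828516325174 x [-45.  -34.4] min x above40 -48.12428019507967
scene y 75 lid top z 110.31692324507912 x [-45.1 -37.3] min x above40 -49.04642412366705
scene near tool z min [54.2 60.  78.6] 878
top y 25 lid top z 111.05931480659729 x [-45.1 -34.6] min x above40 -50.824842884563274
top y 75 lid top z 111.75371028418726 x [-44.5 -35.1] min x above40 -48.90413381208106
top near tool z min [69.8 70.6 73.9] 259
```

View pics/e_scene.png

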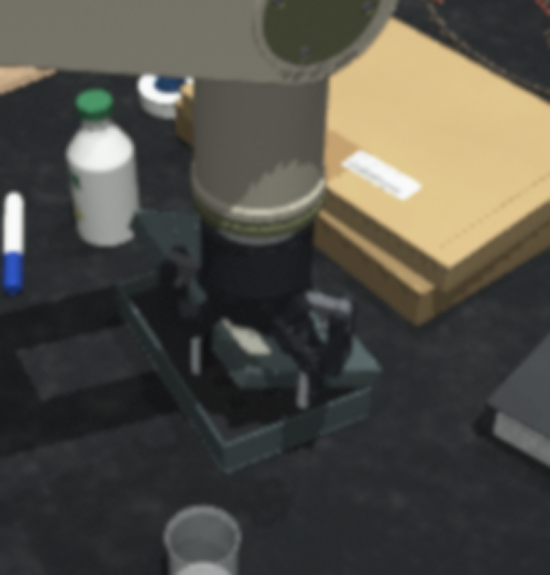

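The lid is caught at about 0.46 rad, resting on the front finger, with the rear finger clear of its end; my contact model agrees with the camera to about 1 mm. Lowering to about 0.2 rad.

Call:
drive_tool --steps '[{"dx": 0.002, "dy": 0.0016, "dz": 0.0013, "spin": 0.0}, {"dx": 0.0039, "dy": 0.0032, "dz": 0.0033, "spin": 0.0}, {"dx": 0.0052, "dy": 0.0043, "dz": 0.0073, "spin": 0.0}, {"dx": 0.0064, "dy": 0.0053, "dz": 0.012, "spin": 0.0}, {"dx": 0.0075, "dy": 0.0062, "dz": 0.016, "spin": 0.0}, {"dx": 0.0087, "dy": 0.0071, "dz": 0.02, "spin": 0.0}, {"dx": 0.0096, "dy": 0.0079, "dz": 0.024, "spin": 0.0}, {"dx": 0.0105, "dy": 0.0087, "dz": 0.0287, "spin": 0.0}, {"dx": 0.0111, "dy": 0.0092, "dz": 0.0333, "spin": 0.0}, {"dx": 0.0115, "dy": 0.0095, "dz": 0.0373, "spin": 0.0}, {"dx": 0.0115, "dy": 0.0095, "dz": 0.0373, "spin": 0.0}]'

```text
time_s: 8.53
tool_pos: [531.5, -27.7, 68.1]
tcp_rot: [0.848, -3.024, -0.001]
contact_force: [-0.6, -0.3, -1.5]
width: 74.9
finger_force: 0.3
```

```bash
python3 lid.py; python3 look.py f | grep lid
```

```text
t 8.5333 tool case [-47.4 -88.2  68.1] F [-0.6 -0.3 -1.5] fin 0.3060013124195393
front-finger theta 0.20938281399835326
top theta from slope 0.17175770502282758 x min/max [-61.8  66.2] z max 77.47797088689065 max-z front [[-59.0, 75.49857168932469], [-51.0, 75.77601114631736], [-43.0, 74.0524666597729], [-35.0, 72.85029946259621]]
scene theta from slope 0.16576130609560633 x min/max [-61.1 -11.3] z max 77.48670623171297 max-z front [[-59.0, 74.75912974491885], [-51.0, 74.87246842975878], [-43.0, 74.16259921773471], [-35.0, 72.57845208976232]]
scene y 25 lid top z 76.90460494568356 x [-58.  -32.6] min x above40 -60.03591789751664
scene y 75 lid top z 79.2636802861532 x [-58.8 -43. ] min x above40 -60.53198705937277
top y 25 lid top z 78.67066569351528 x [-59.7 -40.3] min x above40 -61.77271694010861
top y 75 lid top z 79.27116881480868 x [-59.7 -33.9] min x above40 -60.69012577918804
```

Call:
drive_tool --steps '[{"dx": 0.0003, "dy": 0.0003, "dz": 0.0027, "spin": 0.0}, {"dx": 0.0006, "dy": 0.0005, "dz": 0.0053, "spin": 0.0}, {"dx": 0.0009, "dy": 0.0008, "dz": 0.008, "spin": 0.0}, {"dx": 0.001, "dy": 0.0009, "dz": 0.0107, "spin": 0.0}, {"dx": 0.0011, "dy": 0.0009, "dz": 0.0133, "spin": 0.0}, {"dx": 0.0012, "dy": 0.001, "dz": 0.016, "spin": 0.0}, {"dx": 0.0013, "dy": 0.0011, "dz": 0.0187, "spin": 0.0}, {"dx": 0.0014, "dy": 0.0012, "dz": 0.0213, "spin": 0.0}, {"dx": 0.0014, "dy": 0.0012, "dz": 0.0213, "spin": 0.0}]'

```text
time_s: 9.48
tool_pos: [529.9, -27.5, 52.2]
tcp_rot: [0.848, -3.023, -0.001]
contact_force: [-5.1, 0.5, -0.3]
width: 75.2
finger_force: 2.6
```

```bash
python3 lid.py; python3 look.py g | grep lid
```

```text
t 9.4833 tool case [-49.  -88.2  52.2] F [-5.1  0.5 -0.3] fin 2.550096368067898
front-finger theta 0.1417910422911876
top theta from slope 0.053446101857562316 x min/max [-64.1  64.5] z max 63.221834281566714 max-z front [[-67.0, 59.86826361599331], [-59.0, 61.444723309923305], [-51.0, 60.936660043147114], [-43.0, 60.75665619062242]]
scene theta from slope 0.03718328172355516 x min/max [-63.5 -16.2] z max 61.92447337052488 max-z front [[-67.0, 57.25234443568358], [-59.0, 60.13052462622732], [-51.0, 60.44976212406218], [-43.0, 60.1209699282623]]
scene y 25 lid top z 63.11607513694139 x [-61. -30.] min x above40 -63.001391894805494
scene y 75 lid top z 72.95999589507801 x [133.6 139.6] min x above40 -63.217733768486646
top y 25 lid top z 65.15439247126915 x [-63.   -6.7] min x above40 -63.952714206271565
top y 75 lid top z 74.99281147417582 x [133.4 139.4] min x above40 -63.079723928018694
```

Sticking works: the lid is at about 0.07 rad with about 5 N of horizontal force. Taking it the rest of the way.

Call:
drive_tool --steps '[{"dx": 0.0001, "dy": 0.0, "dz": 0.002, "spin": 0.0}, {"dx": 0.0001, "dy": 0.0001, "dz": 0.004, "spin": 0.0}, {"dx": 0.0002, "dy": 0.0002, "dz": 0.006, "spin": 0.0}, {"dx": 0.0003, "dy": 0.0002, "dz": 0.008, "spin": 0.0}, {"dx": 0.0003, "dy": 0.0002, "dz": 0.01, "spin": 0.0}, {"dx": 0.0003, "dy": 0.0002, "dz": 0.012, "spin": 0.0}, {"dx": 0.0003, "dy": 0.0002, "dz": 0.0135, "spin": 0.0}, {"dx": 0.0003, "dy": 0.0002, "dz": 0.0135, "spin": 0.0}]'

```text
time_s: 10.35
tool_pos: [529.7, -27.2, 42.8]
tcp_rot: [0.848, -3.023, -0.002]
contact_force: [-9.0, 1.7, 4.2]
width: 75.0
finger_force: 4.5
```

```bash
python3 lid.py; python3 look.py i | grep lid
```

```text
t 10.35 tool case [-49.2 -88.   42.8] F [-9.   1.7  4.2] fin 4.500964928884059
front-finger theta 0.1261678679581195
top theta from slope -4.005988193378396e-05 x min/max [-64.3  63.3] z max 57.996171967824814 max-z front [[-67.0, 53.971729212916216], [-59.0, 54.64269893302194], [-51.0, 54.91849923329501], [-43.0, 54.75327119812441]]
scene theta from slope -0.002405689780705363 x min/max [-63.7 -17. ] z max 56.53961113307886 max-z front [[-67.0, 53.72228898091225], [-59.0, 53.59029556667288], [-51.0, 54.003318465009144], [-43.0, 53.865755198108104]]
scene y 25 lid top z 56.53201087134937 x [-63.5  64.9] min x above40 -64.02932842650507
scene y 75 lid top z 74.5913150548414 x [134.7 139.4] min x above40 -63.89058491832932
top y 25 lid top z 59.715678130430206 x [-57.9  61.4] min x above40 -64.04677537025049
top y 75 lid top z 75.98751510853049 x [134.9 139.5] min x above40 -63.16177109896337
```

View pics/i_scene.png

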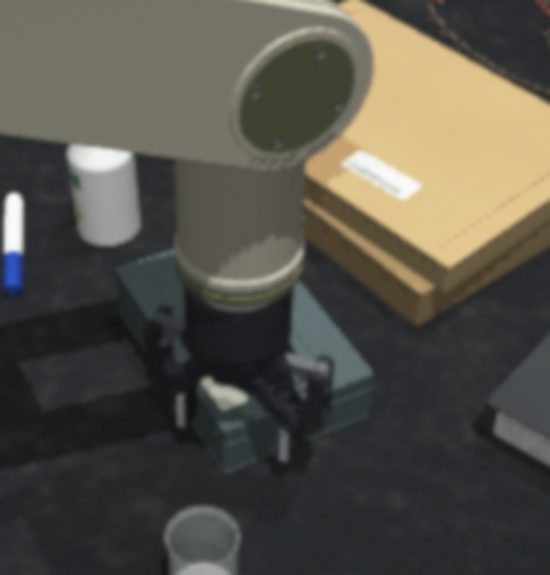

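The view shows the lid lying flat on the case, with fitted slope about 0. Now backing off 16 mm and then going up.

Call:
drive_tool --steps '[{"dx": 0.006, "dy": 0.005, "dz": 0.0, "spin": 0.0}, {"dx": 0.0165, "dy": 0.0136, "dz": 0.0, "spin": 0.0}, {"dx": 0.0165, "dy": 0.0136, "dz": 0.0, "spin": 0.0}, {"dx": 0.0165, "dy": 0.0136, "dz": -0.03, "spin": 0.0}, {"dx": 0.0165, "dy": 0.0136, "dz": -0.07, "spin": 0.0}, {"dx": 0.0165, "dy": 0.0136, "dz": -0.12, "spin": 0.0}, {"dx": 0.0165, "dy": 0.0136, "dz": -0.17, "spin": 0.0}, {"dx": 0.0165, "dy": 0.0136, "dz": -0.2, "spin": 0.0}, {"dx": 0.0165, "dy": 0.0136, "dz": -0.2, "spin": 0.0}, {"dx": 0.0165, "dy": 0.0136, "dz": -0.2, "spin": 0.0}, {"dx": 0.0165, "dy": 0.0136, "dz": -0.2, "spin": 0.0}]'

```text
time_s: 11.47
tool_pos: [514.9, -25.3, 192.7]
tcp_rot: [-0.848, 3.024, -0.0]
contact_force: [-0.3, -0.1, -1.0]
width: 74.9
finger_force: 0.0
```

```bash
python3 lid.py; python3 look.py j | grep -v near
```

```text
t 11.4667 tool case [-64.2 -88.3 192.7] F [-0.3 -0.1 -1. ] fin 0.0
front-finger theta 0.0
top theta from slope -0.0012028102061351716 x min/max [-64.1  63.3] z max 57.6752986794479 max-z front [[-67.0, 54.081087351349694], [-59.0, 54.56786625249324], [-51.0, 54.972321391302515], [-43.0, 54.799894658043605]]
scene theta from slope -0.006024248111178225 x min/max [-63.5  40.1] z max 56.248955691717434 max-z front [[-67.0, 52.109845260734346], [-59.0, 53.35426245769251], [-51.0, 53.77555779711922], [-43.0, 53.631060472050784]]
t 11.5667 tool [514.  -25.2 191.4] case frame [-65.1 -88.3 191.4] ang 121.3162905716249 w 74.77290774445369 F [-0.5 -0.  -0.4]
scene y 25 lid top z 57.21027322166697 x [-61.2  37.2] min x above40 -63.57577034178738
scene y 75 lid top z 76.54913785323447 x [135.7 139.8] min x above40 -63.65264420157528
top y 25 lid top z 59.17936633627778 x [-60.6  58.9] min x above40 -64.3733037508022
top y 75 lid top z 75.90692279939367 x [131.6 139.1] min x above40 -62.968374757344044
```

View pics/j_scene.png

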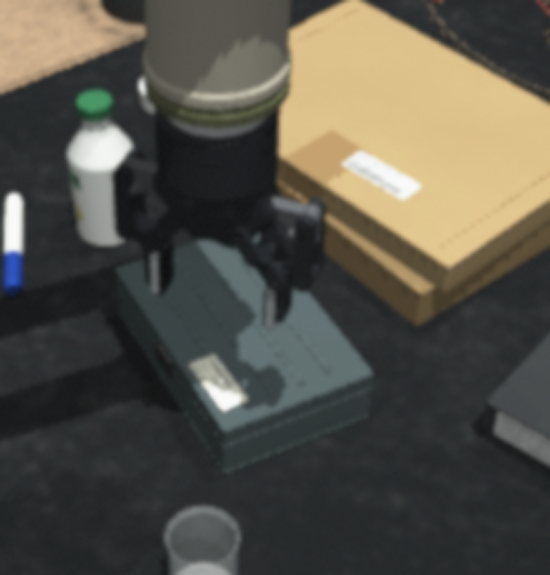

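The case is shut and in place, the hand is clear, and the bottle, pen and beaker haven't moved.

```bash
python3 -c "
from workcell import close_job
print(close_job())"
```

```text
the job is handed in; nothing more can be done
None
```

I tipped the lid forward, caught it on the front finger and let it down until it was shut, then took the hand away clear of the case and handed the job in; the hand-in returned no verdict, and with the lid closed I could not check that the vials are still standing.

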